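# Turn the reorder leaf in the fittings stockroom

## Robot

A 7-joint arm with a two-finger parallel gripper is mounted at the origin on the work surface. World frame = base frame: x ahead of the robot, y to its left, z up, the work surface at z = 0. Lengths are in m, angles in rad, forces in N, time in s.
With the tool pointing down it reaches from about 0.425 to 1.025 m from the base axis. Payload 3.6 kg.
Tool frame: the origin (TCP) lies on the centre line of the jaws, within the pads' length; the fingertips stand 8 mm ahead of it and the grasp point (between the pads) lies 11 mm behind it; z points along the fingers, x is the direction in which the jaws open and shut, and the axes are right-handed (so a half turn about z gives the same grasp; the last joint's range is limited). The gripper opens to 85 mm and grips with 20 to 120 N. Pads are 22 mm wide; open, the fingers measure 114 mm over their backs; the gripper's body (76 mm by 85 mm) begins 54 mm behind the grasp point. The pads swing forward as they close: fully open they stand 13 mm farther back than shut.
Start: joints at [1.022, 0.591, 0.048, 1.609, -0.033, 0.943, -0.034], TCP at [0.319, -0.651, 0.239] pointing down, gripper open.
Joint ranges: [-2.69, 2.69], [-0.47, 2.24], [-1.27, 1.36], [0.19, 2.51], [-1.53, 4.68], [0.08, 2.07], [-3.09, 3.09]. Speed limits (rad/s): [2.57, 2.57, 3.14, 3.14, 3.14, 3.14, 3.14].

## Interface

Orientations are given as a 3x3 rotation matrix whose columns are the frame's x, y, z axes.
In Python, from plant import env gives the robot as it stands.
- The arm moves only by the shell command python3 -m creep 'ROWS'. ROWS is JSON, a list of rows, each a list of 7 numbers: the turn, a rotation vector about the world's x, y, z in units of 6 degrees (1.0 is 6 degrees), then the shift along the world's x, y, z in cm, then the closure, from -1 (fully open) to 1 (shut), so that 0 is half open. In form: [[wx, wy, wz, tx, ty, tz, jaw], ...]. A call has 1 to 8 rows; each row is the pose to reach, as a shift and turn from the pose commanded when the call began; what a row does not reach only later rows make up. A row lasts 1/12 s, in which the tool goes at most 41.7 mm and 7.16 degrees, less where a joint would pass 70% of its speed; a pose out of reach is approached as far as the arm can. A call with a gripper value outside its range is refused whole. The fingers move at their own pace and stop on an object; the grip force is fixed at half the most. Time passes only in rows, so rows that repeat a pose let the fingers close. It gives the time, the measured TCP pose, the force and the opening at its end, in the units of the state.
- env.read_state(): the state, without advancing time (a new reading comes with each control period).
- env.camera(name): name is "side" or "top"; returns the picture (384x512x3 uint8, red, green, blue); there is no depth.
- env.camera_info(name): a dict with "intrinsics" (3x3 intrinsics, pixels), "camera_from_world" (4x4, takes a point from world to camera coordinates). Camera axes: x right, y down, z forward; pixel columns grow to the right and rows downward; lengths in m; the calibration is good to about 2 mm. A picture is of the moment at which its call begins. camera_info takes no time and is no camera call.
- env.job_done(): hands the job in, once; it reports no verdict.
The state is a dict: "time_s": time; "qpos": joint angles; "qd": joint speeds; "joint_efforts": joint torques, N m; "eef_pos": TCP position; "orientation": TCP orientation; "ft_force": force on the tool from outside, world axes, zero at the start; "wrist_torque": the same for the moment, N m; "width": opening from 0.0 (shut) to 1.0 (fully open).
Only numpy, scipy, OpenCV 4.12 (cv2) and the standard library are available. Lean on these libraries where they do the work, as an engineer would, in place of code of your own. Each camera call takes 0.05 s, during which the arm holds its last target.

## Task

The flange rings are running low, so turn over the leaf of the ring reorder board, the white leaf with the one big black ring set in it: with a fingertip push it up from its rest on the robot's right, over its spine, and press it gently down until it lies flat on the rest on the robot's left. Only push it, do not pinch it or let it slam, and leave the other board's leaf (with two metal sleeves) and everything else on the table where they are.

Things in the scene. Friction and masses are not known exactly. Their poses are not given: they have to be found in the camera images.
- ring_board: Fixed plywood board with the ring leaf. Origin on the table under mid-spine; x along the spine, y from the right-hand to the left-hand rest, z up. Foot 90 (x) by 220 (y) mm. The spine (hinge line) runs along x, 60 mm above the origin. On each side a wing rises outward at 25 degrees, ending 98 mm from the spine along the slope; its rests stop the leaf at that slope.
- ring_leaf (a joint): Angle (rad) of the ring leaf, to turn: 0 on the right-hand (-y) rest, pointing outward and 25 degrees (0.436 rad) above level; 1.134 upright; 2.269 flat on the left-hand (+y) rest, pointing outward and 25 degrees up (end stop). Stiff hinge (0.14 N m friction): the leaf stays where it is left and does not fall; 1 to 2 N at its edge turns it.
- ring_leaf_edge (a point): Middle of the ring leaf's free edge, 150 mm from the spine. The leaf: rigid white panel 80 mm wide (along the spine), 6 mm thick, 0.13 kg, with one black ring, 56 mm across, set through its middle, 2 mm proud of both faces. It overhangs the wing below by 50 mm, with more than 80 mm of free height under its edge.
- sleeve_board: Fixed plywood board with the sleeve leaf. Origin on the table under mid-spine; x along the spine, y from the right-hand to the left-hand rest, z up. Foot 90 (x) by 220 (y) mm. The spine (hinge line) runs along x, 60 mm above the origin. On each side a wing rises outward at 25 degrees, ending 98 mm from the spine along the slope; its rests stop the leaf at that slope.
- sleeve_leaf (a joint): Angle (rad) of the sleeve leaf, to be left alone: 0 on the right-hand (-y) rest, pointing outward and 25 degrees (0.436 rad) above level; 1.134 upright; 2.269 flat on the left-hand (+y) rest, pointing outward and 25 degrees up (end stop). Stiff hinge (0.14 N m friction): the leaf stays where it is left and does not fall; 1 to 2 N at its edge turns it.
- sleeve_leaf_edge (a point): Middle of the sleeve leaf's free edge, 150 mm from the spine. The leaf: rigid white panel 80 mm wide (along the spine), 6 mm thick, 0.13 kg, with two steel sleeves, 13 mm thick, 65 mm long, set through it side by side. It overhangs the wing below by 50 mm, with more than 80 mm of free height under its edge.
- loose_ring: Bystander: loose black flange ring lying beside the ring board, 44 mm across, 10 mm high, origin under its centre.
- loose_sleeve: Bystander: loose steel sleeve standing beside the sleeve board, 26 mm across, 42 mm high, origin under its centre.
- carton: Bystander: cardboard carton, 90 x 70 x 55 mm, origin under its centre.
- sealant_jar: Bystander: jar with black cap, 56 mm across, 75 mm high, origin under its centre.
- spanner: Bystander: steel spanner, 160 mm long, lying along its own x, origin under its middle.
- coupling: Bystander: brass pipe coupling, 40 mm across, 40 mm high, origin under its centre.

How it is judged:
By the outcome, as a careful person would: the job done as asked, in the order asked, and still so for the second after the job is handed in, with the robot touching nothing.
It also fails if it takes over 38 s, if anything falls off the work surface, if the arm or the gripper's body presses on something with over 40 N, if the wrist force passes 120 N, or if a joint passes its speed limit or range.

## Working session

There is one attempt and no reset: what is moved stays moved. The work goes in short steps, Python scripts to look and compute and a shell command to move; the robot and the scene stay as the last step left them, time stands still between calls to the robot, and variables do not carry over. Pictures are saved under pics/ and viewed, and the job is handed in when it is done.

```bash
mkdir -p pics; ls; python3 - <<'E'
from plant import env
import cv2
for n in("side","top"):
    im=env.camera(n); cv2.imwrite(f"pics/{n}0.png",cv2.resize(im[:,:,::-1],(800,600),interpolation=cv2.INTER_CUBIC))
    i=env.camera_info(n); print(n,i)
s=env.read_state(); print(s)
E
```

```text
pics
side {'intrinsics': array([[346.8407882 ,   0.        , 259.46001983],
       [  0.        , 346.8407882 , 189.64193106],
       [  0.        ,   0.        ,   1.        ]]), 'camera_from_world': array([[-0.69894438, -0.71478089,  0.02377052,  0.36541951],
       [-0.34954981,  0.31243085, -0.88329038,  0.27878312],
       [ 0.62393244, -0.62567983, -0.46822331,  0.84317999],
       [ 0.        ,  0.        ,  0.        ,  1.        ]])}
top {'intrinsics': array([[368.97064594,   0.        , 261.89260951],
       [  0.        , 368.97064594, 196.90291899],
       [  0.        ,   0.        ,   1.        ]]), 'camera_from_world': array([[-0.01780923, -0.99960846,  0.02158123, -0.01586283],
       [-0.98982709,  0.01457945, -0.14152657,  0.51715699],
       [ 0.14115652, -0.02388216, -0.98969919,  0.95989561],
       [ 0.        ,  0.        ,  0.        ,  1.        ]])}
{'time_s': 0.1, 'qpos': array([ 1.02151882,  0.5920012 ,  0.04829964,  1.60970197, -0.03328868,
        0.94273071, -0.03373685]), 'qd': array([ 2.56258451e-04,  6.03162894e-05,  2.56901472e-04, -1.81095896e-03,
        1.19965743e-03, -1.27048153e-05,  9.85984808e-04]), 'joint_efforts': array([ 4.37042341e-03, -5.49993253e+01,  1.55344058e+00, -1.98824018e+01,
        9.76275973e-03,  3.85700303e-03, -7.32652978e-06]), 'eef_pos': array([ 0.31879973, -0.65032128,  0.23827103]), 'orientation': array([[ 4.40207848e-01, -8.97895343e-01, -1.00218682e-03],
       [-8.97893600e-01, -4.40208973e-01,  1.77317172e-03],
       [-2.03329426e-03,  1.19293023e-04, -9.99997926e-01]]), 'ft_force': array([0.87545327, 0.86733023, 0.62575541]), 'wrist_torque': array([ 0.05001224, -0.04324829, -0.05900366]), 'width': 0.9959701696939159}
```

View pics/side0.png

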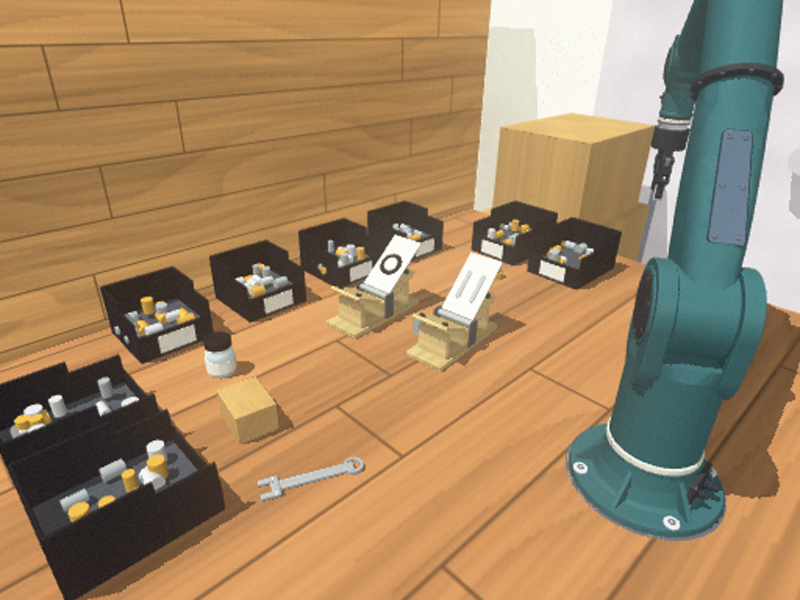

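View pics/top0.png

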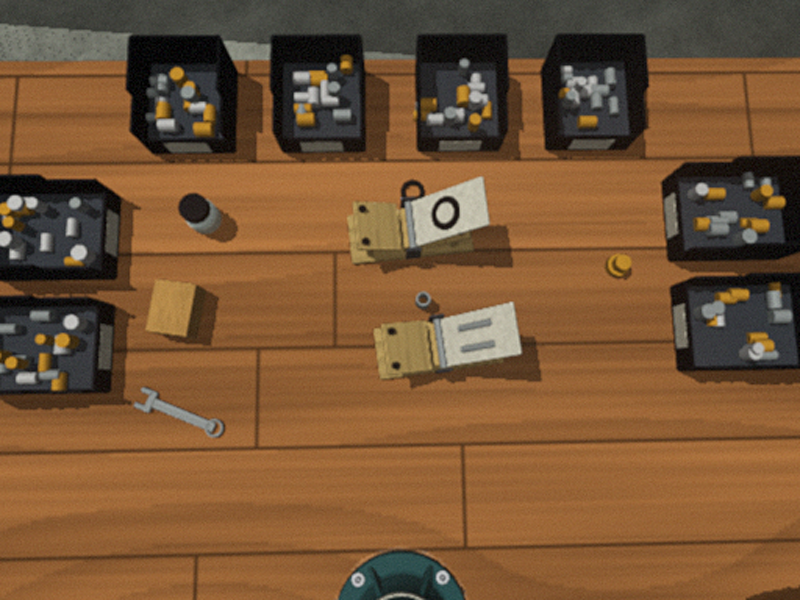

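The ring board is the far one: spine at about (408,228) in the 800x600 top view, leaf running right to (487,205). The sleeve board is nearer the robot. I'll enlarge both views.

```bash
python3 - <<'E'
import cv2
# pics are scaled 1.5625; re-crop from these (no new camera call)
t=cv2.imread("pics/top0.png"); c=t[160:280,330:530]; cv2.imwrite("pics/topc.png",cv2.resize(c,(800,480),interpolation=cv2.INTER_CUBIC))
t=cv2.imread("pics/side0.png"); c=t[220:380,310:520]; cv2.imwrite("pics/sidec.png",cv2.resize(c,(788,600),interpolation=cv2.INTER_CUBIC))
E
```

```text
(no output)
```

View pics/topc.png

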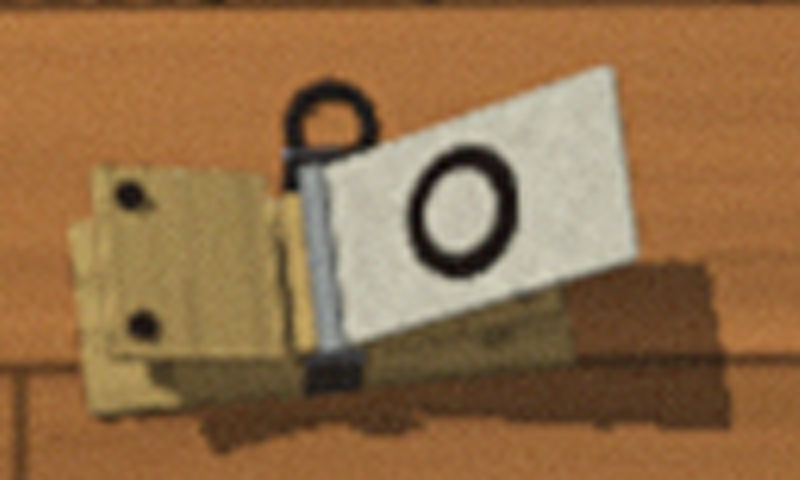

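View pics/sidec.png

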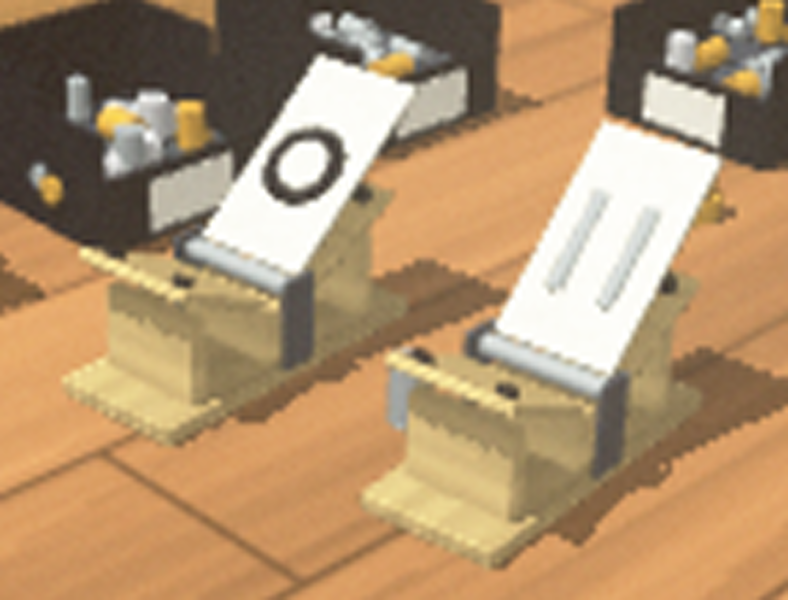

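```bash
cat >h.py <<'E'
import numpy as np
from plant import env
from scipy.optimize import least_squares
I={n:env.camera_info(n) for n in("side","top")}
def proj(n,P):
    c=(I[n]["camera_from_world"]@np.r_[P,1])[:3]; k=I[n]["intrinsics"]@c; return k[:2]/k[2]
def world(p,a,local): # local: along spine x, distance r, normal offset n ; leaf angle a
    x,y,yaw=p[:3]; e=0.4363+a
    r,nn=local[1],local[2]
    # leaf direction: at a=0 points -y, up 25deg
    d=np.array([-np.cos(e),np.sin(e)]); nrm=np.array([np.sin(e),np.cos(e)])
    yl,zl=np.array([0,.06])+r*d+nn*nrm
    c,s=np.cos(yaw),np.sin(yaw)
    return np.array([x+c*local[0]-s*yl,y+s*local[0]+c*yl,zl])
def fit(obs,p0,free=True):
    def f(p):
        return np.concatenate([proj(n,world(p,p[3],l))-uv for n,l,uv in obs])
    return least_squares(f,p0)
def nat(u):return (np.array(u)+.5)/1.5625-.5
E
python3 - <<'E'
from h import *
T=lambda x,y:nat((330+x/4,160+y/4)); S=lambda x,y:nat((310+x/3.752,220+y/3.75))
n=.003
obs=[("top",(.04,.15,n),T(611,66)),("top",(-.04,.15,n),T(636,262)),
("side",(.04,.15,n),S(320,55)),("side",(-.04,.15,n),S(414,85))]
r=fit(obs,[.65,0,0,0]);print(r.x,r.fun)
obs+=[("top",(0,.075,.005),T(463,211)),("side",(0,.075,.005),S(305,166))]
r=fit(obs,[.65,0,0,0]);print(r.x,r.fun)
p=r.x
for a in(0,):print([world(p,a,l) for l in((0,0,0),(0,.15,0),(.04,.15,0),(-.04,.15,0))])
E
```

```text
[ 0.65842208 -0.02832343  0.08365069  0.22897484] [-0.02677632 -0.0700922  -0.12242103 -0.11390667 -0.05109075 -0.24685744
  0.3927458   0.31014999]
[ 0.65787926 -0.02861229  0.08827693  0.22806577] [ 0.02544596 -0.04879199  0.08030272 -0.1103649  -0.02065967 -0.22854619
  0.48730865  0.30046015 -0.19128358  0.20798614 -0.4172995  -0.42354351]
[array([ 0.65787926, -0.02861229,  0.06      ]), array([ 0.66986477, -0.16403114,  0.12338835]), array([ 0.70970901, -0.16050464,  0.12338835]), array([ 0.63002053, -0.16755763,  0.12338835])]
```

```bash
python3 -m creep '[[0,0,-0.5,2.5,3,0,1],[0,0,-1,5,6,0,1],[0,0,-1.5,7.5,9,0,1],[0,0,-2,10,12,0,1],[0,0,-2.5,12.5,15,0,1],[0,0,-3,15,18,0,1],[0,0,-3.5,17.5,21,0,1],[0,0,-3.5,20,24,0,1]]'
python3 -m creep '[[0,0,0,2.5,3,0,1],[0,0,0,5,6,0,1],[0,0,0,7.5,9,0,1],[0,0,0,10,12,0,1],[0,0,0,12.5,15,0,1],[0,0,0,15,17.5,0,1],[0,0,0,15.5,18,0,1],[0,0,0,15.5,18,0,1]]'
python3 - <<'E'
from plant import env
import cv2
for n in("side","top"):
    im=env.camera(n); cv2.imwrite(f"pics/{n}1.png",cv2.resize(im[:,:,::-1],(800,600),interpolation=cv2.INTER_CUBIC))
s=env.read_state(); print(s['eef_pos'],s['orientation'],s['width'],s['time_s'])
E
```

```text
time_s: 0.77
eef_pos: [0.5199, -0.409, 0.2389]
orientation: [[0.087, -0.996, -0.001], [-0.996, -0.087, 0.0], [-0.001, 0.001, -1.0]]
ft_force: [0.2, -0.7, -0.0]
width: -0.001
time_s: 1.43
eef_pos: [0.6768, -0.2255, 0.2384]
orientation: [[0.097, -0.995, 0.0], [-0.995, -0.097, 0.003], [-0.003, -0.001, -1.0]]
ft_force: [0.0, -0.6, -0.5]
width: -0.001
[ 0.67314515 -0.23175983  0.23864058] [[ 8.90406494e-02 -9.96025955e-01 -2.01490518e-03]
 [-9.96027779e-01 -8.90391208e-02 -8.36200788e-04]
 [ 6.53472303e-04  2.08135739e-03 -9.99997620e-01]] -0.0037279934312665925 1.5333
```

View pics/side1.png

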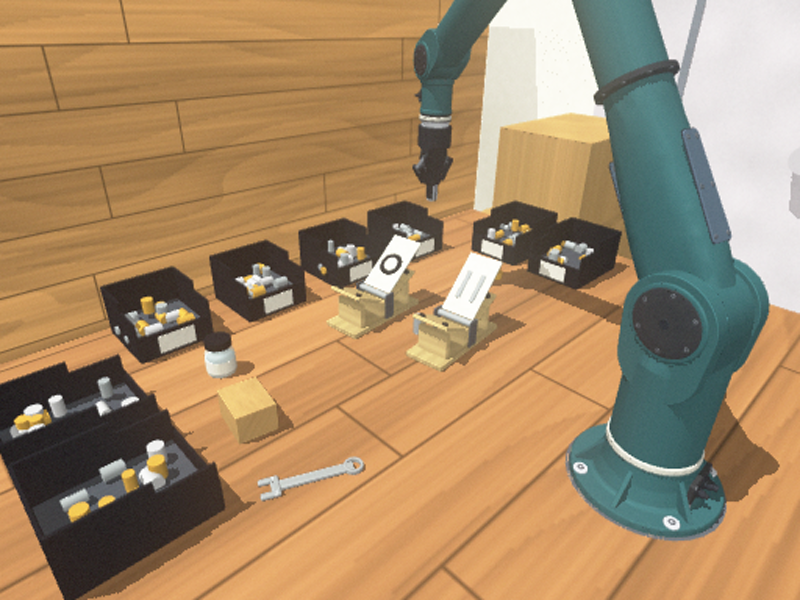

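View pics/top1.png

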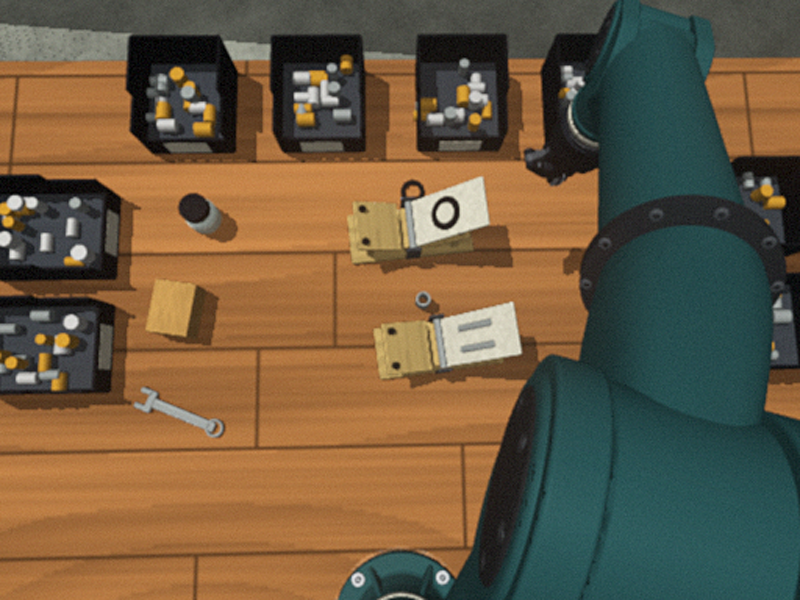

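```bash
cat > plan.py <<'E'
from h import *
P=[.6579,-.0286,.0883]
c,s=np.cos(P[2]),np.sin(P[2])
t=.014
for a in np.r_[.13,np.arange(.25,2.27,.12),2.269]:
    e=a+.4363
    E=np.array([-.15*np.cos(e),.06+.15*np.sin(e)])
    if e<np.pi/2: y=E[0]-t-.003*np.sin(e); z=E[1]-.02+.008
    else:
        r=.13; y=-r*np.cos(e)-.003*np.sin(e)-t; z=.06+r*np.sin(e)-.003*np.cos(e)+.008
    # x so contact mid-leaf
    print("a %.2f  tcp cm %.1f %.1f %.1f"%(a,100*(P[0]-s*y),100*(P[1]+c*y),100*z))
E
python3 plan.py
```

```text
a 0.13  tcp cm 67.0 -17.0 12.8
a 0.25  tcp cm 67.0 -16.0 14.3
a 0.37  tcp cm 66.8 -14.8 15.6
a 0.49  tcp cm 66.7 -13.5 16.8
a 0.61  tcp cm 66.6 -12.0 17.8
a 0.73  tcp cm 66.5 -10.4 18.6
a 0.85  tcp cm 66.3 -8.7 19.2
a 0.97  tcp cm 66.2 -7.0 19.6
a 1.09  tcp cm 66.0 -5.2 19.8
a 1.21  tcp cm 65.9 -3.6 19.8
a 1.33  tcp cm 65.7 -2.0 19.6
a 1.45  tcp cm 65.6 -0.5 19.3
a 1.57  tcp cm 65.5 0.9 18.7
a 1.69  tcp cm 65.3 2.3 18.0
a 1.81  tcp cm 65.2 3.6 17.1
a 1.93  tcp cm 65.1 4.8 16.1
a 2.05  tcp cm 65.0 5.8 15.0
a 2.17  tcp cm 64.9 6.7 13.7
a 2.27  tcp cm 64.9 7.4 12.6
```

Both pictures show the finger at about (530,165) top and (432,190) side, clear of the leaf. The leaf starts about 0.23 rad above its rest. Next I lower the finger outside the edge, then move it in towards the leaf.

```bash
python3 -m creep '[[0,0,0,-0.2,0,-2.5,1],[0,0,0,-0.2,0,-5,1],[0,0,0,-0.2,0,-8,1],[0,0,0,-0.2,0,-10.8,1],[0,0,0,-0.2,1,-10.8,1],[0,0,0,-0.2,2.5,-10.8,1],[0,0,0,-0.2,4,-10.8,1],[0,0,0,-0.2,4.5,-10.8,1]]'
python3 - <<'E'
from plant import env
import cv2
for n in("side","top"):
    im=env.camera(n); y,x=(220,310) if n=="side" else (160,330)
    b=cv2.resize(im[:,:,::-1],(800,600),interpolation=cv2.INTER_CUBIC)
    c=b[140:380,300:540] if n=="side" else b[100:300,330:630]
    cv2.imwrite(f"pics/{n}2.png",cv2.resize(c,None,fx=2.5,fy=2.5))
s=env.read_state(); print(s['eef_pos'],s['ft_force'],s['time_s'])
E
```

```text
time_s: 2.2
eef_pos: [0.6738, -0.1815, 0.1335]
orientation: [[0.093, -0.996, 0.003], [-0.996, -0.093, 0.002], [-0.002, -0.004, -1.0]]
ft_force: [0.4, 2.1, 0.8]
width: 0.003
[ 0.6738627  -0.18263782  0.13347753] [-0.68131496 -0.38836624  0.09473151] 2.3
```

View pics/side2.png

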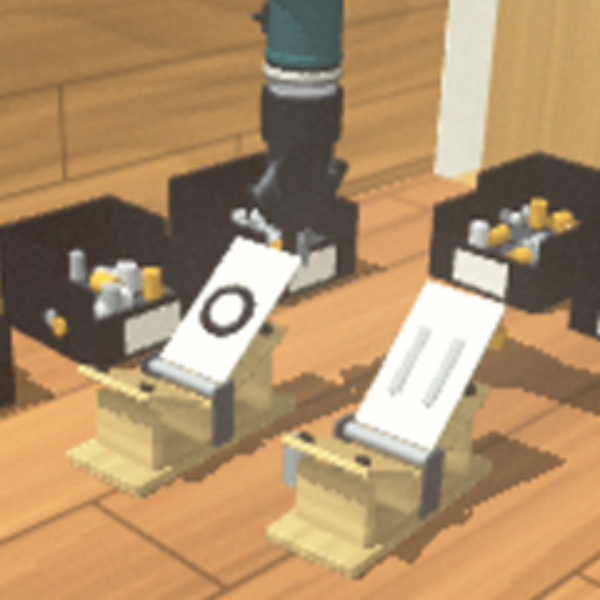

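View pics/top2.png

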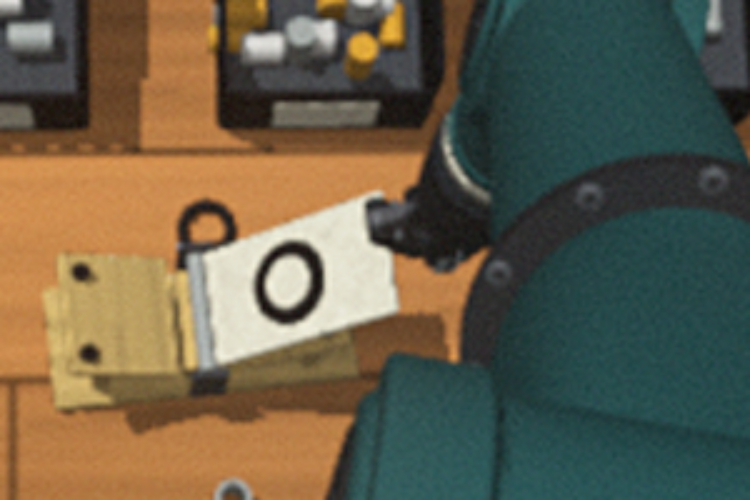

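```bash
python3 - <<'E'
from h import *
s=env.read_state(); R=s['orientation'];p=s['eef_pos']
f=lambda n,P:(proj(n,P)+.5)*1.5625-.5
P=[.6579,-.0286,.0883]
for nm,q in (("tip",p+.008*R[:,2]),("tcp",p),("up40",p-.04*R[:,2]),("edge",world(P,.228,(0,.15,0))),("e+",world(P,.228,(.04,.15,0))),("e-",world(P,.228,(-.04,.15,0))),("spine",world(P,0,(0,0,0)))):
    t=f("top",q);u=f("side",q)
    print(nm,q.round(3),((t-[330,100])*2.5).round(),((u-[300,140])*2.5).round())
E
```

```text
tip [ 0.674 -0.183  0.125] [441. 257.] [293. 263.]
tcp [ 0.674 -0.183  0.133] [444. 253.] [293. 256.]
up40 [ 0.674 -0.183  0.173] [456. 233.] [295. 217.]
edge [ 0.668 -0.146  0.152] [392. 253.] [271. 248.]
e+ [ 0.708 -0.143  0.152] [384. 192.] [239. 238.]
e- [ 0.628 -0.15   0.152] [400. 314.] [304. 260.]
spine [ 0.658 -0.029  0.06 ] [202. 313.] [185. 377.]
```

The tip projects to about (441,257) in the top crop, just outside the leaf's edge. The black blob at (390,215) is a gripper knuckle well above the leaf. I start pushing now.

```bash
python3 -m creep '[[0,0,0,-0.2,1.2,0,1],[0,0,0,-0.3,2.3,0.5,1],[0,0,0,-0.3,3.0,1.3,1],[0,0,0,-0.4,3.7,2.1,1],[0,0,0,-0.4,4.4,2.8,1],[0,0,0,-0.5,5.1,3.4,1],[0,0,0,-0.5,5.8,4.0,1],[0,0,0,-0.6,6.5,4.5,1]]'
python3 - <<'E'
from plant import env
import cv2
im=env.camera("side")
b=cv2.resize(im[:,:,::-1],(800,600),interpolation=cv2.INTER_CUBIC)
cv2.imwrite("pics/side3.png",cv2.resize(b[140:380,300:540],None,fx=2.5,fy=2.5))
s=env.read_state(); print(s['eef_pos'],s['ft_force'],s['time_s'])
E
```

```text
time_s: 2.97
eef_pos: [0.6664, -0.1206, 0.1773]
orientation: [[0.089, -0.996, 0.001], [-0.996, -0.089, -0.0], [0.0, -0.001, -1.0]]
ft_force: [0.9, -0.7, -0.8]
width: -0.004
[ 0.66689776 -0.11837977  0.17816973] [-0.55705751 -0.84059648  1.35950443] 3.0167
```

View pics/side3.png

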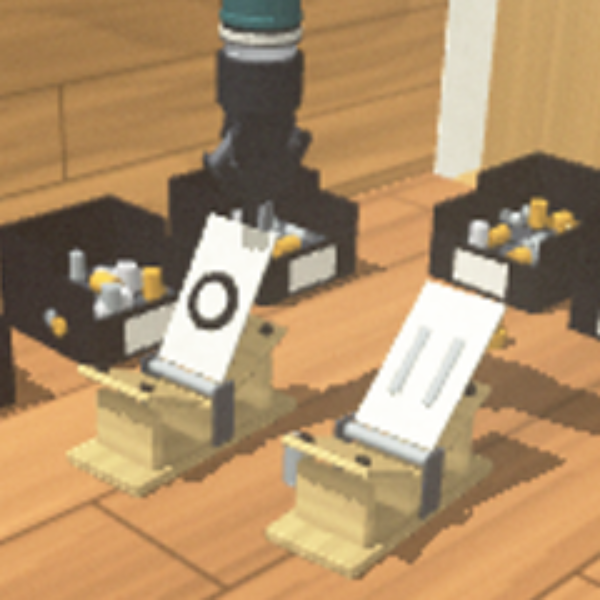

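The leaf has risen to roughly 0.5 rad, with the finger behind its edge at (265,215). I carry on upwards.

```bash
python3 -m creep '[[0,0,0,-0.1,0.8,0.5,1],[0,0,0,-0.1,1.6,1.0,1],[0,0,0,-0.2,2.5,1.4,1],[0,0,0,-0.3,3.3,1.7,1],[0,0,0,-0.4,4.2,1.9,1],[0,0,0,-0.4,5.0,2.1,1],[0,0,0,-0.5,5.9,2.2,1],[0,0,0,-0.6,6.8,2.2,1]]'
python3 - <<'E'
from plant import env
import cv2
for n in("side","top"):
    im=env.camera(n)
    b=cv2.resize(im[:,:,::-1],(800,600),interpolation=cv2.INTER_CUBIC)
    c=b[140:380,300:540] if n=="side" else b[100:300,330:630]
    cv2.imwrite(f"pics/{n}4.png",cv2.resize(c,None,fx=2.5,fy=2.5))
s=env.read_state(); print(s['eef_pos'],s['ft_force'],s['time_s'])
E
```

```text
time_s: 3.68
eef_pos: [0.6604, -0.052, 0.1986]
orientation: [[0.089, -0.996, 0.001], [-0.996, -0.089, 0.0], [-0.0, -0.001, -1.0]]
ft_force: [-0.4, -0.6, 0.9]
width: 0.006
[ 0.66009723 -0.04950942  0.19816356] [-0.14826325  0.94696238  1.12291181] 3.7833
```

View pics/side4.png

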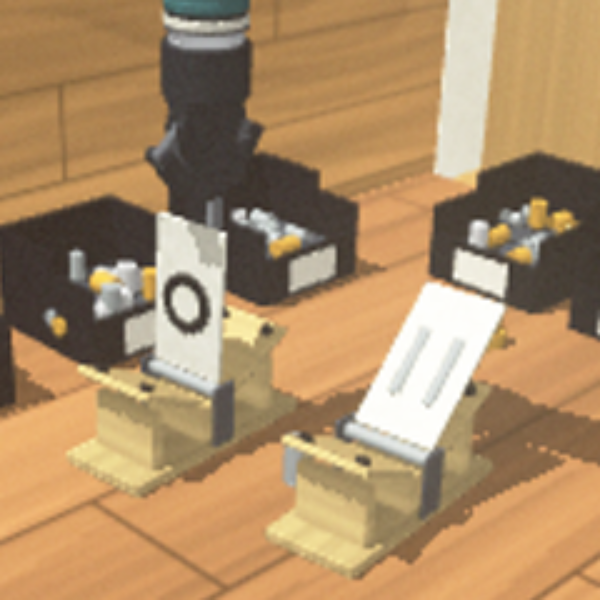

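View pics/top4.png

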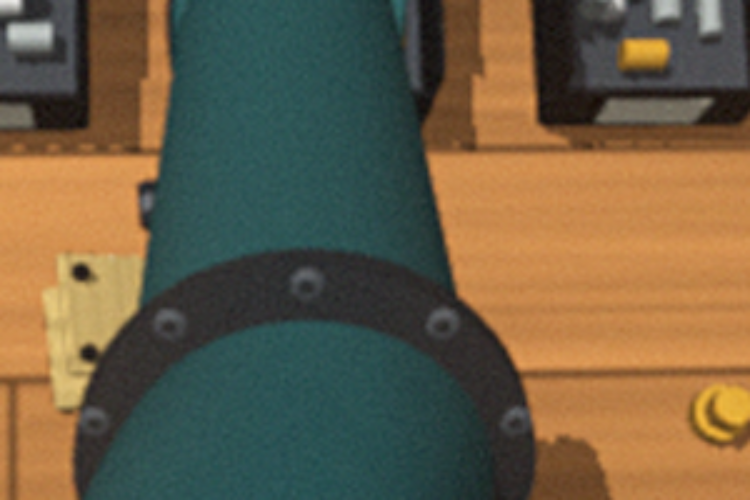

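The leaf is now nearly upright, its edge between (158,213) and (225,232) with the finger behind it. The top view is blocked by the arm. Next I push it over the spine.

```bash
python3 -m creep '[[0,0,0,-0.1,0.8,0,1],[0,0,0,-0.1,1.6,0,1],[0,0,0,-0.2,2.4,-0.1,1],[0,0,0,-0.3,3.2,-0.2,1],[0,0,0,-0.3,4.0,-0.3,1],[0,0,0,-0.4,4.7,-0.5,1],[0,0,0,-0.5,5.4,-0.8,1],[0,0,0,-0.5,6.1,-1.1,1]]'
python3 - <<'E'
from plant import env
import cv2
im=env.camera("side")
b=cv2.resize(im[:,:,::-1],(800,600),interpolation=cv2.INTER_CUBIC)
cv2.imwrite("pics/side5.png",cv2.resize(b[140:380,300:540],None,fx=2.5,fy=2.5))
s=env.read_state(); print(s['eef_pos'],s['ft_force'],s['time_s'])
E
```

```text
time_s: 4.45
eef_pos: [0.6549, 0.009, 0.1871]
orientation: [[0.089, -0.996, -0.0], [-0.996, -0.089, 0.0], [-0.0, 0.0, -1.0]]
ft_force: [-0.3, -0.2, 0.9]
width: -0.006
[0.65460783 0.01118045 0.18629627] [-0.48395485  0.74335033 -0.31564141] 4.5
```

View pics/side5.png

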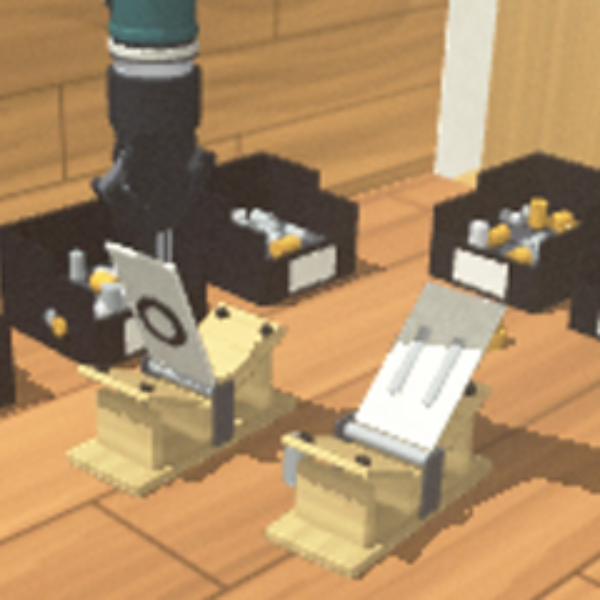

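The leaf is past upright and leaning left, its edge between (108,243) and (178,265). I continue down, a little slower.

```bash
python3 -m creep '[[0,0,0,-0.1,0.7,-0.3,1],[0,0,0,-0.2,1.4,-0.7,1],[0,0,0,-0.2,2.0,-1.1,1],[0,0,0,-0.3,2.7,-1.6,1],[0,0,0,-0.3,3.3,-2.1,1],[0,0,0,-0.4,3.9,-2.6,1],[0,0,0,-0.5,4.4,-3.1,1],[0,0,0,-0.5,4.9,-3.7,1]]'
python3 - <<'E'
from plant import env
import cv2
im=env.camera("side")
b=cv2.resize(im[:,:,::-1],(800,600),interpolation=cv2.INTER_CUBIC)
cv2.imwrite("pics/side6.png",cv2.resize(b[140:380,300:540],None,fx=2.5,fy=2.5))
s=env.read_state(); print(s['eef_pos'],s['ft_force'],s['time_s'])
E
```

```text
time_s: 5.17
eef_pos: [0.6499, 0.0577, 0.1498]
orientation: [[0.089, -0.996, -0.0], [-0.996, -0.089, 0.0], [-0.0, 0.0, -1.0]]
ft_force: [0.2, -0.1, 1.3]
width: 0.0
[0.6490852  0.05919711 0.14842218] [ 0.26616857  1.09266471 -0.72549876] 5.2167
```

View pics/side6.png

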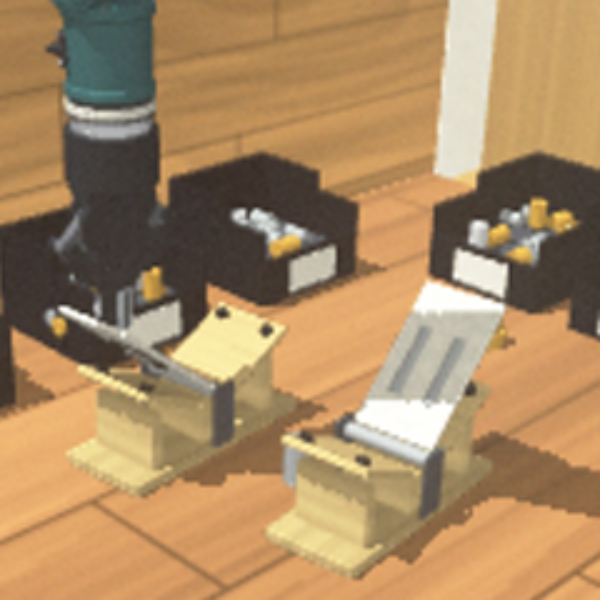

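About 0.2 rad remains. I ease it down.

```bash
python3 -m creep '[[0,0,0,0,0.2,-0.3,1],[0,0,0,0,0.5,-0.6,1],[0,0,0,0,0.7,-0.9,1],[0,0,0,-0.1,0.9,-1.2,1],[0,0,0,-0.1,1.1,-1.5,1],[0,0,0,-0.1,1.2,-1.7,1],[0,0,0,-0.1,1.3,-1.9,1],[0,0,0,-0.1,1.4,-2.1,1]]'
python3 -m creep '[[0,0,0,0,0,-0.1,1],[0,0,0,0,0,-0.1,1],[0,0,0,0,0,-0.1,1]]'
python3 -m creep '[[0,0,0,0,0,-0.1,1],[0,0,0,0,0,-0.2,1],[0,0,0,0,0,-0.2,1]]'
python3 - <<'E'
from plant import env
import cv2
im=env.camera("side")
b=cv2.resize(im[:,:,::-1],(800,600),interpolation=cv2.INTER_CUBIC)
cv2.imwrite("pics/side7.png",cv2.resize(b[140:380,300:540],None,fx=2.5,fy=2.5))
E
```

```text
time_s: 5.88
eef_pos: [0.6491, 0.0712, 0.1292]
orientation: [[0.089, -0.996, -0.0], [-0.996, -0.089, 0.0], [-0.0, 0.0, -1.0]]
ft_force: [-0.4, -0.4, 1.0]
width: 0.003
time_s: 6.13
eef_pos: [0.6491, 0.0709, 0.1282]
orientation: [[0.089, -0.996, -0.0], [-0.996, -0.089, -0.0], [0.0, 0.0, -1.0]]
ft_force: [0.5, 1.6, -1.3]
width: 0.001
time_s: 6.38
eef_pos: [0.6492, 0.0709, 0.1262]
orientation: [[0.089, -0.996, 0.0], [-0.996, -0.089, -0.0], [0.0, -0.0, -1.0]]
ft_force: [0.7, -0.1, 0.5]
width: -0.001
```

View pics/side7.png

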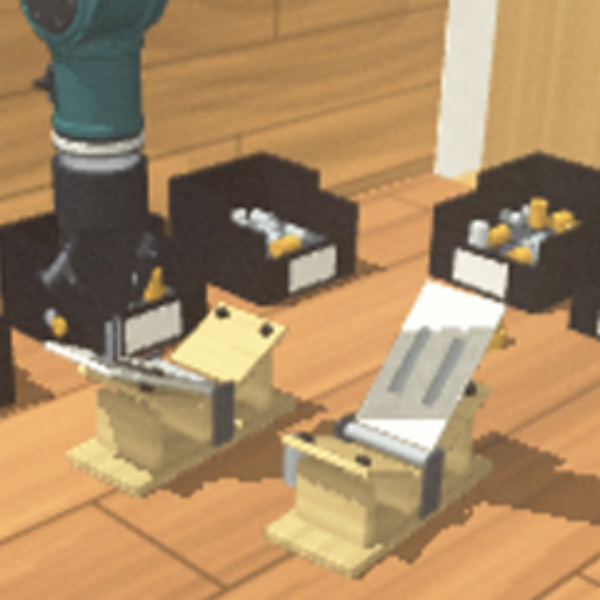

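The leaf is nearly on its rest, with no stop force yet. I go on in 2 mm presses until the force climbs.

```bash
python3 -m creep '[[0,0,0,0,0,-0.1,1],[0,0,0,0,0,-0.2,1],[0,0,0,0,0,-0.2,1]]'
python3 -m creep '[[0,0,0,0,0,-0.1,1],[0,0,0,0,0,-0.2,1],[0,0,0,0,0,-0.2,1]]'
python3 -m creep '[[0,0,0,0,0,-0.1,1],[0,0,0,0,0,-0.1,1]]'
```

```text
time_s: 6.68
eef_pos: [0.6491, 0.071, 0.1241]
orientation: [[0.089, -0.996, -0.0], [-0.996, -0.089, -0.0], [0.0, 0.0, -1.0]]
ft_force: [1.3, 0.1, 0.7]
width: -0.001
time_s: 6.93
eef_pos: [0.649, 0.071, 0.1221]
orientation: [[0.089, -0.996, -0.0], [-0.996, -0.089, -0.0], [0.0, 0.0, -1.0]]
ft_force: [1.1, -0.7, 1.0]
width: -0.001
time_s: 7.1
eef_pos: [0.6491, 0.071, 0.1211]
orientation: [[0.089, -0.996, -0.0], [-0.996, -0.089, -0.0], [0.0, 0.0, -1.0]]
ft_force: [0.2, 0.5, 0.1]
width: -0.0
```

```bash
python3 -m creep '[[0,0,0,0,0,-0.1,1],[0,0,0,0,0,-0.1,1]]'
python3 -m creep '[[0,0,0,0,0,-0.1,1],[0,0,0,0,0,-0.1,1]]'
python3 -m creep '[[0,0,0,0,0,-0.1,1],[0,0,0,0,0,-0.1,1]]'
python3 -m creep '[[0,0,0,0,0,-0.1,1],[0,0,0,0,0,-0.1,1]]'
```

```text
time_s: 7.27
eef_pos: [0.6492, 0.071, 0.1204]
orientation: [[0.089, -0.996, 0.0], [-0.996, -0.089, 0.0], [-0.0, -0.0, -1.0]]
ft_force: [-0.3, 0.0, 1.0]
width: -0.001
time_s: 7.43
eef_pos: [0.6493, 0.0711, 0.1201]
orientation: [[0.089, -0.996, 0.0], [-0.996, -0.089, 0.0], [-0.0, -0.0, -1.0]]
ft_force: [-1.8, 0.7, 5.9]
width: -0.002
time_s: 7.6
eef_pos: [0.6493, 0.0711, 0.1199]
orientation: [[0.089, -0.996, 0.0], [-0.996, -0.089, 0.0], [-0.0, -0.0, -1.0]]
ft_force: [-2.1, -0.3, 10.0]
width: -0.0
time_s: 7.77
eef_pos: [0.6494, 0.0712, 0.1197]
orientation: [[0.089, -0.996, 0.0], [-0.996, -0.089, 0.001], [-0.001, -0.0, -1.0]]
ft_force: [-4.4, -0.0, 14.8]
width: -0.0
```

The force rises to about 15 N with no further travel, so the leaf is on its stop. I lift off and move clear to look.

```bash
python3 -m creep '[[0,0,0,0,0,0.4,1],[0,0,0,0,-0.3,1.5,1],[0,0,0,0,-1,4,1],[0,0,0,0,-2,7,1],[0,0,0,0,-4,10,1],[0,0,0,0,-7,12,1],[0,0,0,0,-10,13,1],[0,0,0,0,-13.5,13,1]]'
python3 -m creep '[[0,0,0,0,-3,0,1],[0,0,0,0,-6.5,0,1],[0,0,0,0,-10,0,1],[0,0,0,0,-13.5,0,1],[0,0,0,0,-17,0,1],[0,0,0,0,-20,0,1],[0,0,0,0,-20,0,1],[0,0,0,0,-20,0,1]]'
python3 - <<'E'
from plant import env
import cv2
for n in("side","top"):
    im=env.camera(n)
    b=cv2.resize(im[:,:,::-1],(800,600),interpolation=cv2.INTER_CUBIC)
    cv2.imwrite(f"pics/{n}8full.png",b)
    c=b[220:380,310:520] if n=="side" else b[160:280,280:480]
    cv2.imwrite(f"pics/{n}8.png",cv2.resize(c,(788,600) if n=="side" else (800,480),interpolation=cv2.INTER_CUBIC))
E
```

```text
time_s: 8.43
eef_pos: [0.6511, -0.0641, 0.2512]
orientation: [[0.091, -0.996, 0.007], [-0.996, -0.091, 0.001], [-0.0, -0.007, -1.0]]
ft_force: [0.9, -1.0, -0.1]
width: 0.002
time_s: 9.1
eef_pos: [0.6478, -0.2678, 0.2474]
orientation: [[0.083, -0.997, -0.001], [-0.997, -0.083, -0.002], [0.002, 0.001, -1.0]]
ft_force: [0.8, 1.2, -0.4]
width: -0.004
```

View pics/side8.png

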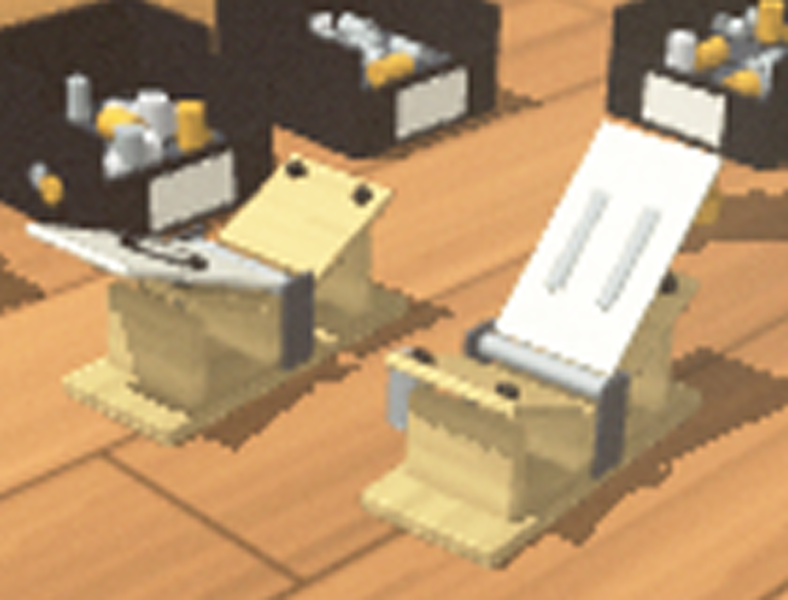

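View pics/top8.png

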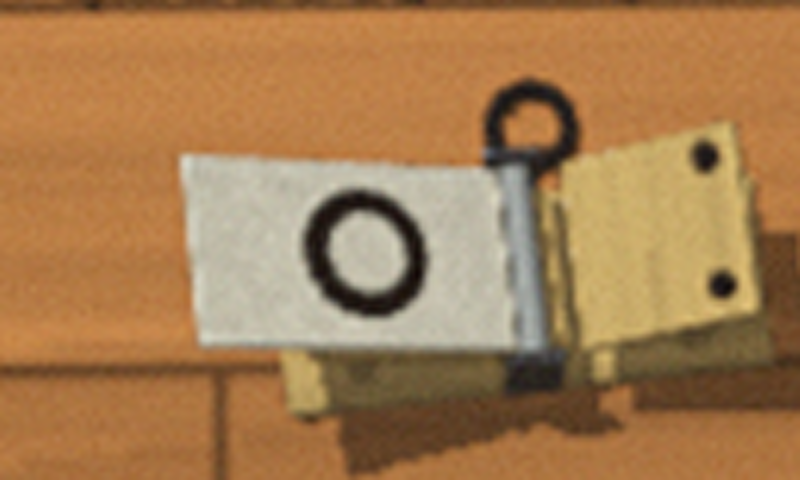

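View pics/top8full.png

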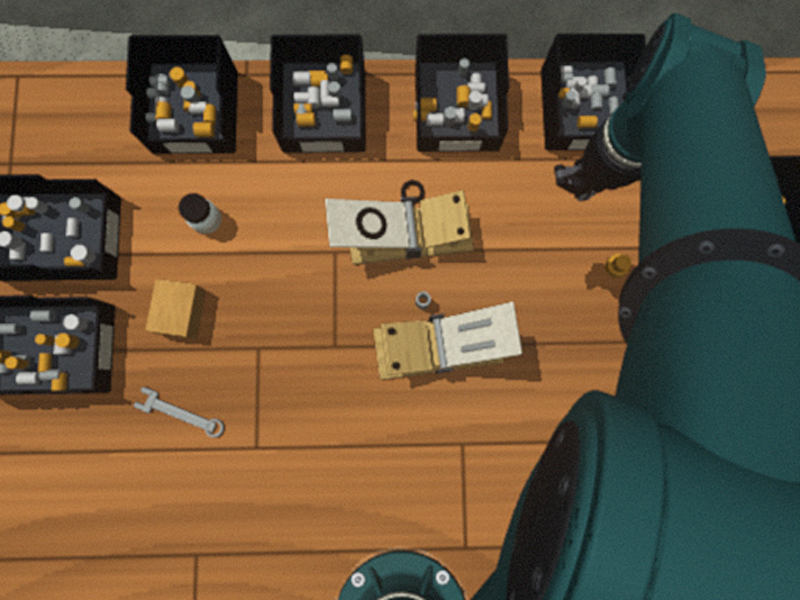

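The leaf now points left. Top crop edge corners are (180,155) and (200,347); side crop edge corners are (28,228) and (125,272). I fit the angle from these.

```bash
python3 - <<'E'
from h import *
T=lambda x,y:nat((280+x/4,160+y/4)); S=lambda x,y:nat((310+x/3.752,220+y/3.75))
n=-.003
obs=[("top",(.04,.15,n),T(180,155)),("top",(-.04,.15,n),T(200,347)),("side",(.04,.15,n),S(28,228)),("side",(-.04,.15,n),S(125,272))]
r=fit(obs,[.65,0,0,2.2]);print(r.x,r.fun)
P=[.6579,-.0286,.0883]
r2=least_squares(lambda a:np.concatenate([proj(m,world(P,a[0],l))-uv for m,l,uv in obs]),[2.2]);print(r2.x,r2.fun)
for a in (2.0,2.15,2.269):
  print(a,[np.round(((proj("side",world(P,a,l))+.5)*1.5625-.5-[310,220])*3.752) for l in((.04,.15,n),(-.04,.15,n))])
s=env.read_state();print(s['time_s'])
E
```

```text
[ 0.65743279 -0.0293934   0.09560934  2.29658969] [ 0.42457479  0.33379661  0.20475711  0.29006168 -0.76051974 -0.2074367
 -0.35423841 -0.10568798]
[2.29669885] [ 0.18861986 -0.22819412 -0.26847107 -0.26191595 -1.17773191 -0.29903424
 -0.93134417 -0.14257684]
2.0 [array([ 50., 153.]), array([150., 195.])]
2.15 [array([ 34., 190.]), array([133., 233.])]
2.269 [array([ 23., 219.]), array([122., 264.])]
9.2
```

```bash
python3 -c "
from plant import env
print(env.job_done())"
```

```text
the job is handed in; nothing more can be done
None
```

The ring leaf is turned over and lies on the left-hand rest, and the job is handed in at about 9.2 s of the 38 s allowed. I pushed it with the closed fingertip from under its free edge, up over the spine, then eased it down in 1–2 mm steps. I stopped when the stop pushed back at about 15 N with almost no further travel, then lifted off and moved the arm clear.

- **Leaf angle:** a fit to the last pictures gives 2.30 rad against the 2.269 rad end stop. That fits a leaf lying flat, but the fit is only good to a few hundredths of a radian.
- **Starting position:** the first fit put the leaf at about 0.23 rad, so it did not start fully down on the right-hand rest. This did not affect the push.
- **Everything else:** the sleeve leaf and the other items look unmoved in the last top picture. I compared those by eye and did not measure them.
- **Hidden view:** the arm blocked the top camera around upright, so I followed the rest of the push from the side camera only. No check failed.

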